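# Pry open the snap-fit cover of the fuse box

## Robot

A 6-joint arm with a two-finger parallel gripper is mounted at the origin on a cart in front of the work surface, level with it; the furniture and walls round the work are solid. World frame = base frame: x ahead of the robot, y to its left, z up, the work surface at z = 0. Lengths are in m, angles in degrees, forces in N, time in s.
With the tool pointing down it reaches from about 0.4 to 0.825 m from the base axis. Payload 7 kg.
Tool frame: the origin (TCP) lies between the finger pads; the fingertips stand ctrl.nose_length ahead of it and the grasp point (between the pads) lies 2 mm behind it (ctrl.nose_length is the distance from the TCP to the fingertips, in m); z points along the fingers, y is the line along which they close (so a half turn about z gives the same grasp; the last joint's range is limited). The gripper opens to 88 mm and grips with 3 to 60 N. Pads are 19 mm wide; open, the fingers measure 130 mm over their backs; the gripper's body (78 mm by 193 mm) begins 47 mm behind the grasp point.
Start: joints at [16.507, 20.546, 0.682, 0, -70.136, -16.507], TCP at [0.675, -0, 0.244] pointing down, gripper open.
Joint ranges: [-176.03, 176.03], [-82.01, 121.73], [-58.28, 71.71], [-173.87, 95.51], [-174.79, -0.11], [-173.66, 173.66]. Speed limits (degrees/s): [136.94, 136.94, 172.46, 180, 180, 180].

## Interface

Orientations are given as [roll, pitch, yaw] about the fixed x, y, z axes, in that order (R = Rz(yaw) Ry(pitch) Rx(roll)).
In Python, from plant import ctrl gives the robot as it stands.
- The arm moves only by the tool apply_moves, never from a script. Its argument "commands" is a list of rows, each a list of 3 entries, a list of its own where there are three numbers: the shift along the world's x, y, z in cm, then the turn about the world's z in rad, then the closure, from 0 (fully open) to 1 (shut). In form: [[[x, y, z], turn, jaw], ...]. A call has 1 to 20 rows; each row is the pose to reach, as a shift and turn from the pose commanded when the call began; what a row does not reach only later rows make up. A row lasts 1/12 s, in which the tool goes at most 41.7 mm and 7.16 degrees, less where a joint would pass 70% of its speed; a pose out of reach is approached as far as the arm can. A call with a gripper value outside its range is refused whole. The fingers move at their own pace and stop on an object; the grip force is fixed at half the most. Time passes only in rows, so rows that repeat a pose let the fingers close. It gives the time, the measured TCP pose, the force, the opening and the grip force at its end, in the units of the state.
- ctrl.get_obs(): the state, without advancing time (a new reading comes with each control period).
- ctrl.snapshot(name): name is "scene" or "side" or "wrist"; returns a dict with "img" (420x560x3 uint8, red, green, blue), "fx", "fy", "cx", "cy" (pixels), "T" (4x4, takes a point from camera to world coordinates). Camera axes: x right, y up, looking along -z (the intrinsics and any distortion apply to the point x, -y, -z); pixel columns grow to the right and rows downward; lengths in m; the calibration is good to about 2 mm. A picture is of the moment at which its call begins. There is no depth.
- ctrl.close_job(): hands the job in; it is judged then, once.
Trained networks look in a picture, given as the dict that the camera call returned (one of the last four; its "shot" number tells which), for a name from the list of things; names that differ only in an ending like _2 or _b are one class to them, and where a whole thing is asked for, a point or a joint stands for the part that bears it (a point fixed in the world has none). Each returns a list of dicts, best first, with "score" (0 to 1); they miss things now and then, are a little off and sometimes report something else, mostly with a low value. They report only what shows in the picture. A call takes as long as a camera call. They do not tell look-alikes from the thing itself.
- ctrl.search_frame(picture, target): "at" ([column, row] in pixels, amid what is visible of it).
- ctrl.spot_point(picture, target): "at" ([column, row] in pixels: a listed point, or the origin of a listed thing).
The state is a dict: "clock": time; "joint_pos": joint angles; "qvel": joint speeds; "tau": joint torques, N m; "tool_pos": TCP position; "orientation": TCP orientation; "force": force on the tool from outside, world axes, zero at the start; "moment": the same for the moment, N m; "opening": finger opening in m; "gripper_force": force on a finger pad.
Only numpy, scipy, OpenCV 4.12 (cv2) and the standard library are available. Lean on these libraries where they do the work, as an engineer would, in place of code of your own. Each camera call takes 0.05 s, during which the arm holds its last target. There are 200 camera calls.

## Task

Pry open the orange snap-fit cover of the grey fuse box with the flat pry tool (blue handle, steel blade): push the blade into the notch under the cover's lip and lever the handle down until the cover snaps free and springs up. Keep the gripper itself off the box. Then lay the tool down on the desk and let go of it, leaving the cover standing open.

Things in the scene. Friction and masses are not known exactly. Their poses are not given: they have to be found in the camera images.
- pry_tool: Loose flat pry tool, 90 g, lying flat at the right of the desk, blade pointing left, in a row with a red-handled screwdriver and a brush in any order. Origin: on the desk under the middle of the handle; +x to the blade, z up. Blue handle 80 long (x) x 20 wide x 24 mm high: grip it across y at its middle. Steel blade 18 wide, 4 thick, mid-plane at z = 12 mm, tip at x = +135 mm.
- fuse_box: Fixed grey box with the orange cover, 125 deep x 126 wide x 114 mm high. Origin: on the desk under the middle of the notch face, which looks to the right; x points into the box, z up. Notch in that face: 40 wide (y +-20), from a round sill (top z = 95, x = 3 mm) to the cover's flat underside (z = 103); pocket 40 mm deep. A flared lip of the cover sticks out 6 mm, widening the mouth to 13 mm.
- orange_cover (a joint): Angle of the orange cover (rad), hinged on the box's far top edge: 0 snapped shut; its latch lets go near 0.05, then a spring lifts it to about 0.8, where it stays. Blade about 25 mm past the front face, turned about the sill, tip up: it snaps free at some 20 degrees; 28 is safe. Needs about 15 N at the blade tip, 4 N down at the handle.
There are look-alikes about, which are no part of the job. What is shaped like the pry_tool but turquoise is not meant.

How it is judged (in metres and radians):
On the way, in this order (a step that is already met when the one before it is completed fails the run):
1. the pry tool bears on the fuse box with its blade tip inclined upward by at least 8 degrees (handle levered down), while the orange cover is still shut (contact force between pry_tool and fuse_box above 2 N and height (world z) of pry_tool above 0.02 m and angle between pry_tool's own x axis and vertical below 1.43 rad and value of joint orange_cover below 0.1 rad), for 0.05 s.
2. the orange cover has sprung open (value of joint orange_cover above 0.4 rad), for 0.1 s.
At the end, for the whole second after the job is handed in: The orange cover stands open by more than 0.4 rad and the pry tool lies at rest on the desk (its origin less than 35 mm above the desk) (value of joint orange_cover above 0.4 rad and height (world z) of pry_tool between -0.01 and 0.035 m and linear speed of pry_tool below 0.03 m/s); the robot touches nothing.
It fails at once if the gripper or arm pushes on the fuse box or its cover (over 2 N) (contact force between any of the fingers, the arm and fuse_box above 2 N).
It also fails if it takes over 51 s, if anything falls off the work surface, if the arm or the gripper's body presses on something with over 40 N, if the wrist force passes 120 N, or if a joint passes its speed limit or range.

## Working session

There is one attempt and no reset: what is moved stays moved. The work goes in short steps, Python scripts to look and compute and a tool call to move; the robot and the scene stay as the last step left them, time stands still between calls to the robot, and variables do not carry over. Pictures are saved under pics/ and viewed, at most 10 in all, crops included, and the job is handed in when it is done.

Besides the shell and the picture viewer there is one more tool, called after "Call:" as name([rows], argument=value, ...), one row to a line, values as JSON. apply_moves: Moves the arm, as the interface text tells. Its arguments: {"type":"object","properties":{"commands":{"type":"array"}},"required":["commands"]}

```bash
mkdir -p pics; ls; cat > h.py <<'E'
import numpy as np, cv2
from plant import ctrl
def save(s,n,box=None,k=1):
    im=s["img"][:,:,::-1]
    if box: im=im[box[1]:box[3],box[0]:box[2]]
    cv2.imwrite("pics/"+n,cv2.resize(im,None,fx=k,fy=k,interpolation=cv2.INTER_CUBIC))
def ray(s,p):
    d=np.array([(p[0]-s["cx"])/s["fx"],-(p[1]-s["cy"])/s["fy"],-1.]);T=np.array(s["T"])
    return T[:3,3],T[:3,:3]@d
def onz(s,p,z):
    o,d=ray(s,p);return o+d*(z-o[2])/d[2]
def proj(s,X):
    T=np.array(s["T"]);c=T[:3,:3].T@(np.array(X)-T[:3,3]);return np.array([s["cx"]+s["fx"]*c[0]/-c[2],s["cy"]+s["fy"]*-c[1]/-c[2]])
E
python3 - <<'E'
from h import *
print(ctrl.nose_length, [k for k in ctrl.get_obs()])
L=[]
for n in("scene","side"):
    s=ctrl.snapshot(n);L.append(s["img"]);print(n,[k for k in s],np.round(np.array(s["T"])[:3],3).tolist(),s["fx"])
    for t in("pry_tool","fuse_box","orange_cover"):
        for f,g in(("sf",ctrl.search_frame),("sp",ctrl.spot_point)):
            for r in g(s,t)[:4]:print(t,f,np.round(r["at"],1),round(r["score"],2),np.round(onz(s,r["at"],0.012),3))
    save(s,n+"1.png",k=1.4)
E
```

```text
pics
0.017 ['clock', 'joint_pos', 'qvel', 'tau', 'tool_pos', 'orientation', 'force', 'moment', 'gripper_force', 'opening']
scene ['img', 'fx', 'fy', 'cx', 'cy', 'T', 'shot'] [[0.258, -0.589, 0.766, 1.286], [0.966, 0.17, -0.195, -0.168], [-0.016, 0.79, 0.613, 0.668]] 459.30506570030514
pry_tool sf [266.6 281.9] 0.68 [ 0.682 -0.038  0.012]
pry_tool sf [168.6 245. ] 0.57 [ 0.522 -0.214  0.012]
pry_tool sp [279.6 283.2] 0.88 [ 0.692 -0.015  0.012]
pry_tool sp [158.2 249.9] 0.64 [ 0.531 -0.236  0.012]
fuse_box sf [366.9 203.5] 0.74 [0.503 0.25  0.012]
fuse_box sp [339.3 227.9] 0.64 [0.569 0.155 0.012]
orange_cover sf [368.1 182.4] 0.89 [0.423 0.288 0.012]Traceback (most recent call last):
  File "<stdin>", line 8, in <module>
ValueError: it knows: fuse_box, pry_tool
```

```bash
python3 - <<'E'
from h import *
for n in("scene","side"):
    s=ctrl.snapshot(n);print(n,np.round(np.array(s["T"])[:3],3).tolist(),s["fx"])
    for t in("pry_tool","fuse_box"):
        for f,g in(("sf",ctrl.search_frame),("sp",ctrl.spot_point)):
            for r in g(s,t)[:4]:print(t,f,np.round(r["at"],1),round(r["score"],2),np.round(onz(s,r["at"],0.0 if f=="sp" else .012),3))
    save(s,n+"1.png",k=1.4)
E
```

```text
scene [[0.258, -0.589, 0.766, 1.286], [0.966, 0.17, -0.195, -0.168], [-0.016, 0.79, 0.613, 0.668]] 459.30506570030514
pry_tool sf [168.6 243.1] 0.7 [ 0.516 -0.213  0.012]
pry_tool sf [266.5 282.4] 0.68 [ 0.683 -0.039  0.012]
pry_tool sp [279.6 282. ] 0.95 [ 0.678 -0.011  0.   ]
pry_tool sp [158.3 250.6] 0.7 [ 0.52  -0.237  0.   ]
fuse_box sp [340.5 228.3] 0.92 [0.558 0.163 0.   ]
side [[0.999, -0.035, 0.031, 0.574], [0.045, 0.544, -0.838, -0.801], [0.012, 0.839, 0.545, 0.637]] 453.8916979611788
pry_tool sf [261.3 317.8] 0.81 [ 0.522 -0.211  0.012]
pry_tool sf [343.3 263. ] 0.81 [ 0.685 -0.045  0.012]
pry_tool sp [259.6 334.3] 0.86 [ 0.521 -0.24   0.   ]
pry_tool sp [339.9 255.4] 0.75 [ 0.681 -0.004  0.   ]
fuse_box sf [285.6 180.1] 0.86 [0.549 0.307 0.012]
fuse_box sp [289.8 209.2] 0.85 [0.565 0.177 0.   ]
```

View pics/scene1.png

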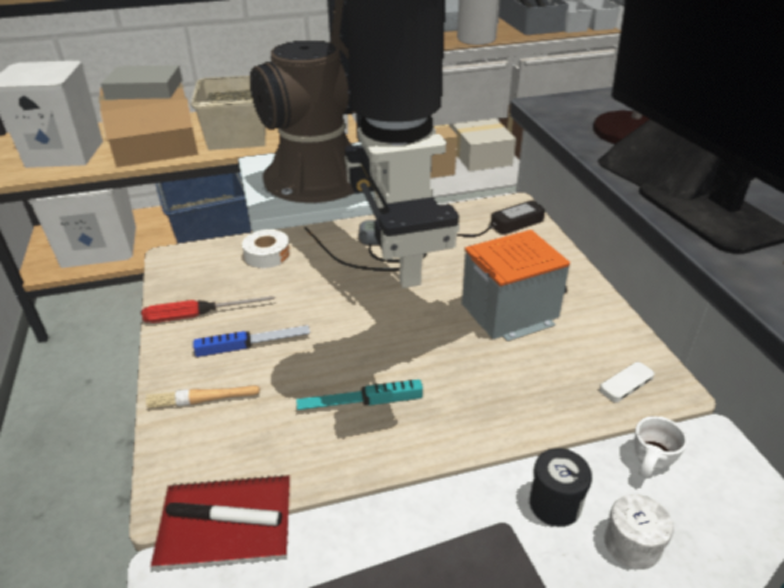

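View pics/side1.png

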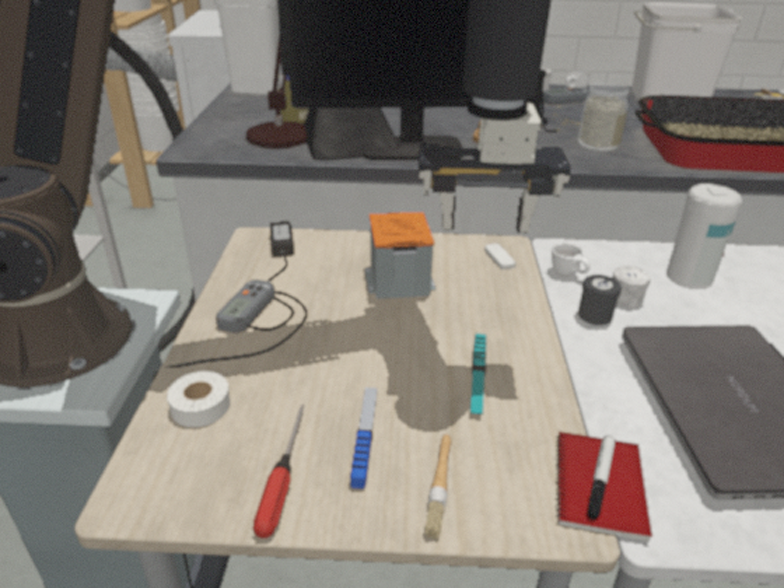

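```bash
python3 - <<'E'
from h import *
o=ctrl.get_obs();print(o["clock"],o["tool_pos"],o["orientation"],o["opening"])
s=ctrl.snapshot("side");save(s,"crop1.png",(220,140,365,360),2.7)
for n in("scene","side"):
    s=ctrl.snapshot(n);hsv=cv2.cvtColor(s["img"],cv2.COLOR_RGB2HSV)
    for nm,lo,hi in(("blue",(108,120,60),(130,255,255)),("orange",(4,150,120),(14,255,255))):
        m=cv2.inRange(hsv,lo,hi);k,l,st,c=cv2.connectedComponentsWithStats(m)
        j=1+np.argmax(st[1:,4]);print(n,nm,st[j],c[j])
        pts=np.argwhere(l==j)[:,::-1].astype(np.float32)
        z=.02 if nm=="blue" else .114
        W=np.array([onz(s,p,z)[:2] for p in pts]);r=cv2.minAreaRect(W.astype(np.float32)*1000);print(r)
        cc=cv2.approxPolyDP(cv2.convexHull(pts.astype(np.int32)),3,True)[:,0];print([(p.tolist(),np.round(onz(s,p,z)[:2],3).tolist()) for p in cc])
E
```

```text
0.8 [ 6.74989734e-01 -4.25640539e-06  2.43583304e-01] [-1.79996357e+02  3.62692267e-03 -9.00007707e+01] 0.08729703840024075
scene blue [139 237  38  17 412] [157.01456311 245.13834951]
((524.30810546875, -235.2156524658203), (76.91297912597656, 36.79866027832031), 88.43235778808594)
[([176, 240], [0.519, -0.197]), ([173, 248], [0.543, -0.205]), ([140, 253], [0.54, -0.272]), ([141, 242], [0.505, -0.269]), ([172, 237], [0.507, -0.204])]
scene orange [ 333  165   73   39 1674] [368.52389486 183.47789725]
((558.4025268554688, 217.24264526367188), (106.57743072509766, 124.27232360839844), 9.096388816833496)
[([405, 189], [0.601, 0.28]), ([357, 203], [0.618, 0.166]), ([333, 177], [0.517, 0.153]), ([380, 165], [0.501, 0.271])]
side blue [251 308  14  40 369] [257.40379404 327.64227642]
((517.380859375, -239.9537353515625), (91.86018371582031, 16.985074996948242), 88.41613006591797)
[([263, 308], [0.524, -0.194]), ([260, 343], [0.525, -0.276]), ([252, 347], [0.512, -0.286]), ([256, 308], [0.511, -0.195])]
side orange [265 153  44  23 883] [285.57191393 164.15741789]
((551.20751953125, 211.02259826660156), (100.4048080444336, 121.6396484375), 6.941165447235107)
[([308, 173], [0.606, 0.164]), ([268, 175], [0.511, 0.148]), ([265, 154], [0.496, 0.26]), ([301, 153], [0.589, 0.272])]
```

View pics/crop1.png

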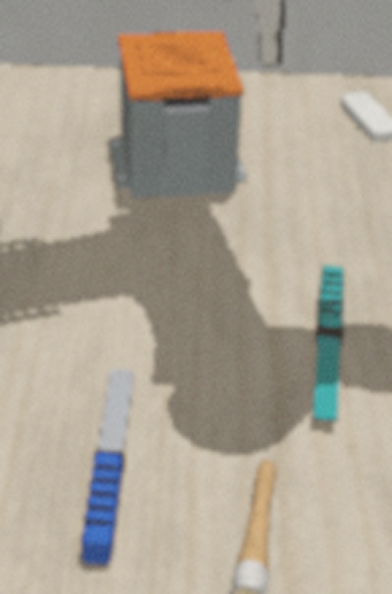

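Call:
apply_moves([
  [[-15.5, -23.5, -4], 0, 0],
  [[-15.5, -23.5, -4], 0, 0],
  [[-15.5, -23.5, -4], 0, 0],
  [[-15.5, -23.5, -4], 0, 0],
  [[-15.5, -23.5, -4], 0, 0],
  [[-15.5, -23.5, -4], 0, 0],
  [[-15.5, -23.5, -4], 0, 0],
  [[-15.5, -23.5, -4], 0, 0],
  [[-15.5, -23.5, -4], 0, 0],
  [[-15.5, -23.5, -4], 0, 0],
])

```text
clock: 1.78
tool_pos: [0.5202, -0.2353, 0.2039]
orientation: [-180.0, -0.0, -90.0]
force: [0.8, 0.9, -0.3]
opening: 0.0874
gripper_force: 0.0
```

```bash
python3 - <<'E'
from h import *
o=ctrl.get_obs();print(o["clock"],o["tool_pos"],o["orientation"])
s=ctrl.snapshot("wrist");save(s,"wrist1.png",k=1.3);print(np.round(np.array(s["T"])[:3],3).tolist())
for t in("pry_tool",):
  for g in(ctrl.search_frame,ctrl.spot_point):
    for r in g(s,t)[:3]:print(r["at"],r["score"],onz(s,r["at"],0 if g==ctrl.spot_point else .012))
hsv=cv2.cvtColor(s["img"],cv2.COLOR_RGB2HSV);m=cv2.inRange(hsv,(108,100,50),(130,255,255));k,l,st,c=cv2.connectedComponentsWithStats(m)
j=1+np.argmax(st[1:,4]);pts=np.argwhere(cv2.morphologyEx((l==j).astype(np.uint8),cv2.MORPH_CLOSE,np.ones((9,9))))[:,::-1]
print(st[j]);W=np.array([onz(s,p,.024)[:2] for p in pts],np.float32)*1000;print(cv2.minAreaRect(W))
E
```

```text
1.7833 [ 0.52016581 -0.23526056  0.20386947] [-1.79962977e+02 -7.53042369e-03 -9.00448770e+01]
[[-1.0, -0.001, -0.001, 0.52], [0.002, -0.957, -0.291, -0.314], [-0.001, -0.291, 0.957, 0.345]]
[144.9, 273.1] 0.61 [ 0.68038267 -0.14023834  0.012     ]
[272.0, 195.1] 0.61 [ 0.52331289 -0.23570311  0.        ]
[ 267  162   20   72 1060]
((518.4103393554688, -237.0317840576172), (80.40861511230469, 19.34151840209961), 88.62965393066406)
```

View pics/wrist1.png

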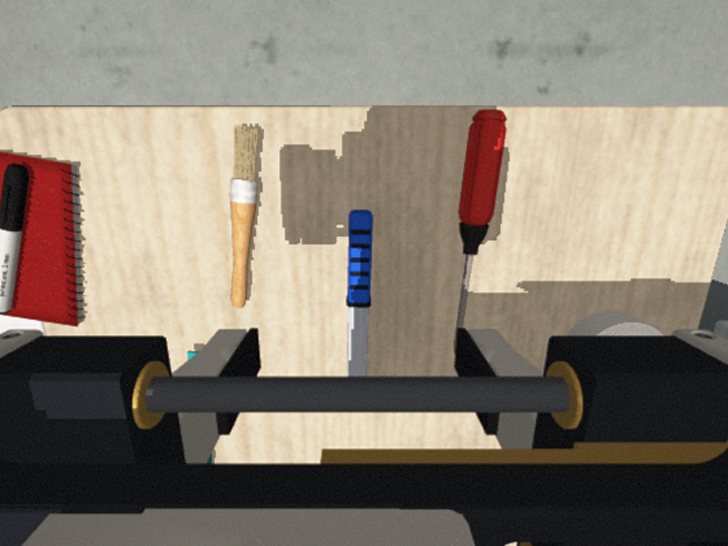

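Call:
apply_moves([
  [[-0.16, -0.2, -4], -0.024, 0],
  [[-0.16, -0.2, -8], -0.024, 0],
  [[-0.16, -0.2, -12], -0.024, 0],
  [[-0.16, -0.2, -15], -0.024, 0],
  [[-0.16, -0.2, -17], -0.024, 0],
  [[-0.16, -0.2, -18.4], -0.024, 0],
  [[-0.16, -0.2, -18.4], -0.024, 0],
  [[-0.16, -0.2, -18.4], -0.024, 1],
  [[-0.16, -0.2, -18.4], -0.024, 1],
  [[-0.16, -0.2, -18.4], -0.024, 1],
  [[-0.16, -0.2, -18.4], -0.024, 1],
  [[-0.16, -0.2, -18.4], -0.024, 1],
  [[-0.16, -0.2, -18.4], -0.024, 1],
  [[-0.16, -0.2, -18.4], -0.024, 1],
  [[-0.16, -0.2, -18.4], -0.024, 1],
  [[-0.16, -0.2, -18.4], -0.024, 1],
])

```text
clock: 3.27
tool_pos: [0.5184, -0.2371, 0.0196]
orientation: [-180.0, -0.0, -91.4]
force: [-0.5, -0.1, -0.6]
opening: 0.0332
gripper_force: 0.0
```

Call:
apply_moves([
  [[0, 0, 0], 0, 1],
  [[0, 0, 0], 0, 1],
  [[0, 0, 0], 0, 1],
  [[0, 0, 0], 0, 1],
  [[0, 0, 0], 0, 1],
  [[0, 0, 0], 0, 1],
  [[0, 0, 3], 0, 1],
  [[0, 0, 6], 0, 1],
  [[0, 0, 9], 0, 1],
  [[0, 0, 12], 0, 1],
  [[0, 0, 12], 0, 1],
])

```text
clock: 4.18
tool_pos: [0.5216, -0.2378, 0.1458]
orientation: [-179.5, -0.1, -91.3]
force: [1.8, -0.3, -0.5]
opening: 0.0198
gripper_force: 30.0
```

```bash
cat > boxfit.py <<'E'
from h import *
from scipy.optimize import least_squares
# box footprint 125 deep x 126 wide; use orange top outline corners in both views
S=[];C=[]
for n in("scene","side"):
    s=ctrl.snapshot(n);S.append(s);hsv=cv2.cvtColor(s["img"],cv2.COLOR_RGB2HSV)
    m=cv2.inRange(hsv,(4,130,100),(14,255,255));k,l,st,c=cv2.connectedComponentsWithStats(m)
    j=1+np.argmax(st[1:,4]);pts=np.argwhere(l==j)[:,::-1]
    print(n,st[j]);sp=[r["at"] for r in ctrl.spot_point(s,"fuse_box")[:1]];print(sp);C.append((pts,sp))
    save(s,n+"_%d.png"%s["shot"],(240,120,420,260),3) 
np.save("/tmp/x.npy",0)
E
python3 boxfit.py; ls pics; python3 -c "
from h import *
o=ctrl.get_obs();print(o['clock'],o['tool_pos'],o['opening'],o['gripper_force'])"
```

```text
scene [ 333  164   74   40 1744]
[[338.8, 229.2]]
side [286 152  23  25 453]
[[289.6, 211.5]]
crop1.png
scene1.png
scene_8.png
side1.png
side_9.png
wrist1.png
4.3833 [ 0.517537   -0.23675906  0.13858639] 0.019769441318660614 29.99956637620926
```

```bash
python3 -c "
import cv2,numpy as np
a=cv2.imread('pics/scene_8.png');b=cv2.imread('pics/side_9.png');c=cv2.imread('pics/side1.png')
a=cv2.resize(a[100:345,240:540],None,fx=1.3,fy=1.3);b=cv2.resize(c[205:305,355:455],None,fx=3.18,fy=3.18)
b=cv2.resize(b,(318,318));cv2.imwrite('pics/both.png',np.hstack([a[:318],b[:a[:318].shape[0]]]))"
```

```text
(no output)
```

View pics/both.png

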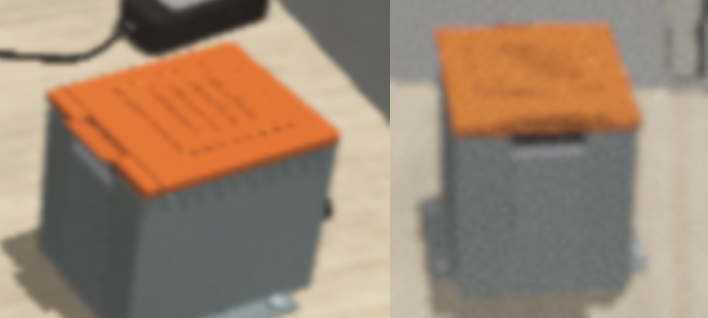

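```bash
cat > fit.py <<'E'
from h import *
from scipy.optimize import minimize
V=[]
for n in("scene","side"):
    s=ctrl.snapshot(n);im=cv2.imread(f"pics/{n}1.png")
    hsv=cv2.cvtColor(im,cv2.COLOR_BGR2HSV);m=cv2.inRange(hsv,(3,130,90),(15,255,255))
    k,l,st,c=cv2.connectedComponentsWithStats(m);j=1+np.argmax(st[1:,4]);V.append((s,(l==j).astype(np.uint8)))
def cost(p,each=False):
    ox,oy,a,w,d0,d1,z0=p;ca,sa=np.cos(a),np.sin(a);e=[]
    P=[(x,y,z) for x in(d0,d1) for y in(-w,w) for z in(z0,.114)]+[(-.006,y,z) for y in(-.02,.02) for z in(.108,.112)]
    for s,m in V:
        q=np.array([(proj(s,(ox+ca*x-sa*y,oy+sa*x+ca*y,z))+.5)*1.4-.5 for x,y,z in P])
        h=cv2.convexHull((q*16).astype(np.int32).reshape(-1,1,2)[:8]);r=np.zeros_like(m)
        cv2.fillPoly(r,[h],1,shift=4)
        e.append(np.sum(r!=m)/m.sum())
    return e if each else sum(e)
b=None
for a in(1.65,1.71,1.77):
    x0=[.558,.158,a,.05,0,.122,.105]
    sim=np.array([x0]+[np.array(x0)+np.eye(7)[i]*[.008,.008,.05,.005,.005,.005,.004][i] for i in range(7)])
    r=minimize(lambda p:cost(p)+3*abs(p[4])+3*abs(p[5]-.123),x0,method="Nelder-Mead",options=dict(initial_simplex=sim,maxiter=1500))
    print(np.round(r.x,4),np.degrees(r.x[2]),r.fun,cost(r.x,True))
    if b is None or r.fun<b.fun:b=r
p=b.x;ca,sa=np.cos(p[2]),np.sin(p[2])
for s,m in V: print("sill proj",proj(s,(p[0]+.003*ca,p[1]+.003*sa,.095)),[np.round(proj(s,(p[0]-sa*y,p[1]+ca*y,.095))*1.4) for y in(-.02,.02)])
E
python3 fit.py
```

```text
[0.5581 0.1599 1.6962 0.049  0.0027 0.1196 0.1056] 97.18620524033688 0.1376122615825332 [np.float64(0.05693215339233038), np.float64(0.0626338329764454)]
[0.5603 0.1568 1.7034 0.0502 0.0025 0.1202 0.1077] 97.59845029165622 0.13148847969161362 [np.float64(0.05457227138643068), np.float64(0.061027837259100645)]
[5.6300e-01 1.5940e-01 1.7548e+00 4.9500e-02 1.4000e-03 1.2000e-01
 1.0760e-01] 100.54396188034046 0.1307999207455075 [np.float64(0.04277286135693215), np.float64(0.07494646680942184)]
sill proj [344.06061602 195.29899128] [array([487., 281.]), array([473., 267.])]
sill proj [289.63336419 179.7017644 ] [array([417., 252.]), array([394., 253.])]
```

Call:
apply_moves([
  [[0.7, 2.2, -0.3], 0.017, 1],
  [[1.4, 4.4, -0.7], 0.035, 1],
  [[2.1, 6.7, -1], 0.052, 1],
  [[2.8, 8.9, -1.3], 0.07, 1],
  [[3.5, 11.1, -1.7], 0.087, 1],
  [[4.1, 13.3, -2], 0.105, 1],
  [[4.8, 15.5, -2.3], 0.122, 1],
  [[5.5, 17.8, -2.6], 0.14, 1],
  [[6.2, 20, -3], 0.157, 1],
  [[6.9, 22.2, -3.3], 0.173, 1],
  [[6.9, 22.2, -3.3], 0.173, 1],
  [[6.9, 22.2, -3.3], 0.173, 1],
  [[6.9, 22.2, -3.3], 0.173, 1],
])

```text
clock: 5.57
tool_pos: [0.5867, -0.0152, 0.1055]
orientation: [179.9, -0.0, -81.5]
force: [-0.2, -0.1, -1.4]
opening: 0.0196
gripper_force: 30.0
```

```bash
python3 - <<'E'
from h import *
o=ctrl.get_obs();print(o["clock"],o["tool_pos"],o["orientation"],o["opening"])
L=[]
a=np.radians(98.5);u=np.array([np.cos(a),np.sin(a),0]);t=np.array(o["tool_pos"]);t[2]-=.0074
for n,(x,y) in(("scene",(235,145)),("side",(230,120))):
    s=ctrl.snapshot(n);L.append(cv2.resize(s["img"][y:y+130,x:x+130,::-1],None,fx=3,fy=3,interpolation=cv2.INTER_CUBIC))
    for d in(.135,.04,-.04):print(n,d,np.round((proj(s,t+u*d)-(x,y))*3))
    B=np.array([.5615,.158,0]);print("sill",np.round((proj(s,B+[0,0,.095])-(x,y))*3),np.round((proj(s,B+[0,0,.103])-(x,y))*3))
cv2.imwrite("pics/stage.png",np.hstack(L))
E
```

```text
5.5667 [ 0.58668679 -0.01521937  0.1054702 ] [ 1.79872786e+02 -1.67282342e-02 -8.14529937e+01] 0.019554545490153
scene 0.135 [270. 161.]
scene 0.04 [145. 196.]
scene -0.04 [ 34. 228.]
sill [321. 151.] [322. 142.]
side 0.135 [183. 204.]
side 0.04 [199. 270.]
side -0.04 [215. 335.]
sill [178. 182.] [178. 173.]
```

View pics/stage.png

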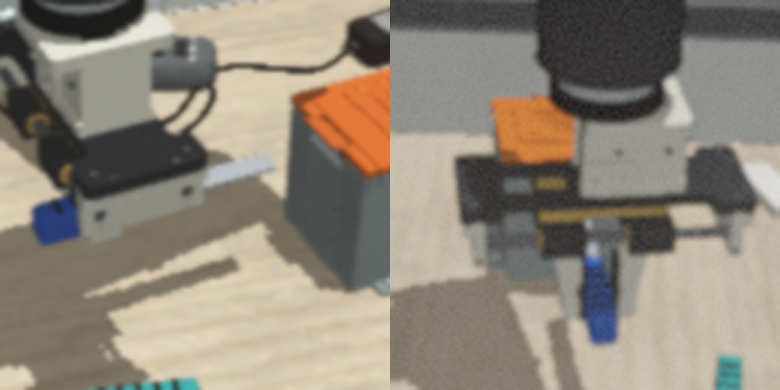

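Call:
apply_moves([
  [[-0.15, 1, 0.1], 0, 1],
  [[-0.3, 2, 0.1], 0, 1],
  [[-0.45, 3, 0.1], 0, 1],
  [[-0.55, 3.7, 0.1], 0, 1],
  [[-0.65, 4.3, 0.1], 0, 1],
  [[-0.73, 4.9, 0.1], 0, 1],
  [[-0.73, 4.9, 0.1], 0, 1],
  [[-0.73, 4.9, 0.1], 0, 1],
])

```text
clock: 6.33
tool_pos: [0.58, 0.0345, 0.1076]
orientation: [-180.0, -0.0, -81.4]
force: [0.9, -0.8, -1.4]
opening: 0.0198
gripper_force: 30.0
```

Call:
apply_moves([
  [[-0.08, 0.5, -0.05], 0, 1],
  [[-0.15, 1.0, -0.05], 0, 1],
  [[-0.24, 1.6, -0.05], 0, 1],
  [[-0.24, 1.6, -0.05], 0, 1],
  [[-0.24, 1.6, -0.05], 0, 1],
])

```text
clock: 6.75
tool_pos: [0.5776, 0.0503, 0.1071]
orientation: [180.0, -0.0, -81.4]
force: [0.1, -0.9, -1.9]
opening: 0.0194
gripper_force: 30.0
```

```bash
python3 - <<'E'
from h import *
o=ctrl.get_obs();print(o["clock"],o["tool_pos"],o["force"])
s=ctrl.snapshot("scene");save(s,"ins.png",(260,120,420,240),3)
x=260;y=120
B=np.array([.5615,.158,0]);u=np.array([-.1478,.989,0])
for d in(0,.025):print(np.round((proj(s,B+u*d+[0,0,.099])-(x,y))*3))
E
```

```text
6.75 [0.57764315 0.05033297 0.10707274] [ 0.14388029 -0.93297269 -1.91821166]
[246. 222.]
[277. 213.]
```

View pics/ins.png

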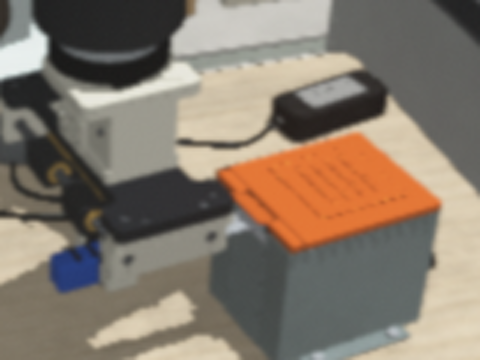

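Call:
apply_moves([
  [[0, 0, -0.5], 0, 1],
  [[0, 0.03, -0.9], 0, 1],
  [[-0.01, 0.07, -1.3], 0, 1],
  [[-0.02, 0.11, -1.7], 0, 1],
  [[-0.03, 0.17, -2.1], 0, 1],
  [[-0.04, 0.24, -2.5], 0, 1],
  [[-0.04, 0.24, -2.5], 0, 1],
])

```text
clock: 7.38
tool_pos: [0.577, 0.0523, 0.0811]
orientation: [179.9, -0.0, -81.5]
force: [0.7, -0.9, 1.3]
opening: 0.0197
gripper_force: 30.0
```

Call:
apply_moves([
  [[-0.01, 0.09, -0.35], 0, 1],
  [[-0.02, 0.19, -0.7], 0, 1],
  [[-0.04, 0.3, -1.1], 0, 1],
  [[-0.06, 0.43, -1.5], 0, 1],
  [[-0.06, 0.43, -1.5], 0, 1],
])

```text
clock: 7.8
tool_pos: [0.5764, 0.0566, 0.0663]
orientation: [180.0, -0.0, -81.5]
force: [1.6, -4.0, 1.1]
opening: 0.0198
gripper_force: 30.0
```

Call:
apply_moves([
  [[-0.01, 0.1, -0.4], 0, 1],
  [[-0.03, 0.23, -0.75], 0, 1],
  [[-0.06, 0.4, -1.1], 0, 1],
  [[-0.08, 0.57, -1.45], 0, 1],
  [[-0.1, 0.7, -1.8], 0, 1],
  [[-0.1, 0.7, -1.8], 0, 1],
])

```text
clock: 8.3
tool_pos: [0.5754, 0.0642, 0.0482]
orientation: [180.0, 0.0, -81.5]
force: [0.9, -1.5, 0.1]
opening: 0.02
gripper_force: 30.0
```

```bash
python3 - <<'E'
from h import *
s=ctrl.snapshot("scene");save(s,"lev.png",(240,80,420,240),3)
E
```

```text
(no output)
```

View pics/lev.png

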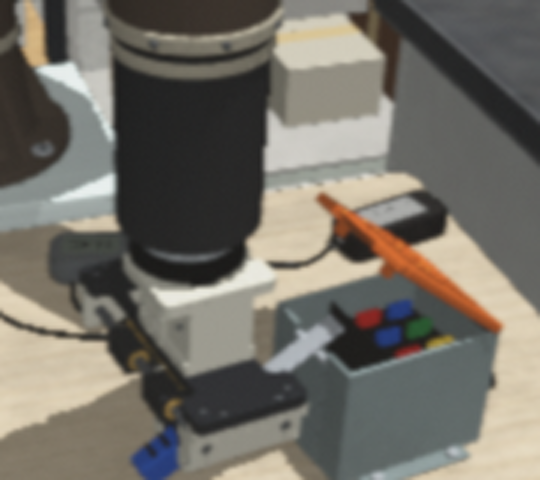

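Call:
apply_moves([
  [[0.3, -2, 0], 0, 1],
  [[0.6, -4, 0.1], 0, 1],
  [[0.9, -6, 0.2], 0, 1],
  [[1.2, -8, 0.3], 0, 1],
  [[1.5, -10, 0.5], 0, 1],
  [[0, -13, 0.5], 0, 1],
  [[-1.5, -16, 0.5], 0, 1],
  [[-3, -19, 0.5], 0, 1],
  [[-4, -21, 0.5], 0, 1],
  [[-4, -21, 0.5], 0, 1],
  [[-4, -21, -0.3], 0, 1],
  [[-4, -21, -0.8], 0, 1],
  [[-4, -21, -1.2], 0, 1],
  [[-4, -21, -1.6], 0, 1],
  [[-4, -21, -2.0], 0, 1],
  [[-4, -21, -2.3], 0, 1],
  [[-4, -21, -2.6], 0, 1],
  [[-4, -21, -2.6], 0, 1],
])

```text
clock: 9.85
tool_pos: [0.5378, -0.1446, 0.0236]
orientation: [-179.8, -0.0, -81.3]
force: [-0.7, 5.1, 7.8]
opening: 0.0196
gripper_force: 30.0
```

Call:
apply_moves([
  [[0, 0, -0.2], 0, 1],
  [[0, 0, -0.2], 0, 1],
  [[0, 0, -0.2], 0, 0.4],
  [[0, 0, -0.2], 0, 0.4],
  [[0, 0, -0.2], 0, 0.4],
  [[0, 0, -0.2], 0, 0.4],
  [[0, 0, -0.2], 0, 0.4],
  [[0, 0, -0.2], 0, 0.4],
  [[0, 0, -0.2], 0, 0.4],
  [[0, 0, 2], 0, 0.4],
  [[0, 0, 6], 0, 0.4],
  [[0, 0, 10], 0, 0.4],
  [[0, 0, 14], 0, 0.4],
  [[0, 0, 14], 0, 0.4],
  [[0, 0, 14], 0, 0.4],
])

```text
clock: 11.1
tool_pos: [0.5372, -0.1464, 0.1661]
orientation: [-179.7, -0.0, -81.5]
force: [-0.1, -0.0, -1.3]
opening: 0.0523
gripper_force: 0.0
```

```bash
python3 - <<'E'
from h import *
a=ctrl.snapshot("side");b=ctrl.snapshot("scene");print(ctrl.get_obs()["opening"])
cv2.imwrite("pics/end.png",np.hstack([a["img"][60:380,160:380],b["img"][60:380,100:440]])[:,:,::-1].repeat(1,0))
E
```

```text
0.05264713911527362
```

View pics/end.png

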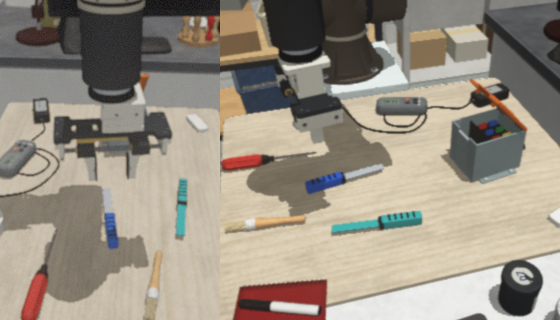

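The picture shows the blue tool lying flat on the desk at (110,220) in the left view and (345,178) in the right. The gripper is clear above it, and the cover stands open at (490,105) in the right view.

```bash
python3 -c "
from plant import ctrl
print(ctrl.close_job())"
```

```text
the job is handed in; nothing more can be done
None
```

I pried the orange cover open with the blue pry tool, laid the tool flat on the desk and let go of it. The last picture shows the cover standing open, and I handed the job in at about 11 s; no verdict was returned.

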